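Dock the inspection viewer and show it the rescue plate

TASK

First seat the inspection viewer fully down on the two pegs of its dock, its lens over the front end of the dock, and let go of it. Then take the rescue plate (the tallest plate in the wooden rack, with five holes) and hold it in the air in front of the lens: upright with the same edge up as in the rack, its flat face square to the lens, its middle level with the lens and straight ahead of it, 15 cm from the lens. Finish while still holding it there, still, with nothing else carrying it, and leave the viewer docked and the other loose things where they were.

Things in the scene. Friction and masses are not known exactly. Their poses are not given: they have to be found in the camera images.
- viewer: Inspection viewer, loose, 0.35 to 0.65 kg: grey box camera 100 (x) x 64 (y) x 120 mm tall. Solid black handle block on top, 70 (x) x 26 (y) x 36 mm (z 120 to 156), to pinch across its 26 mm. Origin: centre of underside, z up; the lens sticks out at -x. Two square sockets underneath, 16 mm wide, 20 mm deep, at x = -30 and +30 mm, fit the dock's pegs. Starts within 0.85 rad of the dock's heading.
- viewer_lens (a point): Middle of the viewer's lens glass: 70 mm towards -x of the viewer's origin and 90 mm up; axes as the viewer's. The lens looks level along -x of these axes.
- dock: Dock, fixed: grey block 140 (x) x 110 (y) x 50 mm tall, with two upright steel pegs (12 mm thick, 16 mm tall, tapered tips) on its x axis at -30 and +30 mm. Origin: centre of the underside. The front end is -x, with a small round black button on that face; when docked, the viewer's axes agree with the dock's.
- dock_seat (a point): Middle of the dock's top face, 50 mm up, between the pegs; axes as the dock's. The viewer's origin comes here when fully seated (play about 2 mm).
- plate: Rescue plate, loose, 0.2 to 0.32 kg: flat red aluminium plate 120 (x) x 10 (y, thickness) x 95 mm tall (z), with two 22 mm holes near the upper corners and three 16 mm holes in a row lower down; the middle of the upper edge is solid. Stands upright in one of the rack's slots, along x. Origin: middle of its lower edge; the two faces are alike.
- plate_center (a point): Middle of the rescue plate: 47.5 mm above the middle of its lower edge; axes as the plate's.
- rack: Wooden rack, fixed: beech block 130 (x) x 165 (y) x 42 mm tall with three open-ended slots along x, at y = -55, 0 and +55 mm, 12 mm wide and 22 mm deep (slot floor 20 mm above the counter). Origin: centre of the underside.
- link: Link plate, bystander standing in another slot: red aluminium, 110 (x) x 10 (y) x 65 mm tall (z) with two 24 mm holes. Origin: middle of its lower edge.
- descender: Figure-eight descender, bystander standing in another slot: matte black, a big and a small ring side by side along x, 130 x 10 x 78 mm tall. Origin: on the slot floor, under its middle.
- carabiner: Chrome oval carabiner, bystander lying on the counter, 115 x 67 x 15 mm. Origin: middle of its underside.
- pulley: Aluminium pulley wheel, bystander lying on the counter, 52 mm in diameter, 29 mm tall. Origin: centre of the underside.
- spacer: Wooden spacer block, bystander on the counter, 60 x 40 x 30 mm. Origin: centre of the underside.
- tin: Closed metal tin, bystander on the counter, 66 mm in diameter, 90 mm tall. Origin: centre of the underside.
Things that resemble listed ones, but are neither listed nor needed, are in the scene too. Leave any blue or yellow look-alike of the viewer alone.

How it is judged (in metres and radians):
On the way, in this order (a step that is already met when the one before it is completed fails the run):
1. the viewer sits fully down on the dock's pegs, lens to the front, let go and at rest (horizontal distance between viewer and dock_seat below 0.004 m and z of viewer in the frame of dock_seat below 0.004 m and angle between the x axis of viewer and the x axis of dock, either way round below 0.1 rad and x of viewer_lens in the frame of dock_seat below -0.05 m and angle between viewer's own z axis and vertical below 0.06 rad and contact force between the fingers and viewer below 0.2 N and linear speed of viewer below 0.02 m/s), for 0.2 s.
2. the rescue plate is gripped and lifted clear of the rack (height (world z) of plate above 0.05 m and contact force between the fingers and plate above 1 N and contact force between plate and rack below 0.1 N), for 0.2 s.
At the end, for the whole second after the job is handed in: Viewer docked (4 mm, 0.1 rad), untouched. Rescue plate held by the fingers alone, still, its middle 150 mm (within 20) ahead of the lens and within 18 mm of its axis, upright and square to the lens within 0.14 rad, same edge up. Bystanders within 30 mm of their start (horizontal distance between viewer and dock_seat below 0.004 m and z of viewer in the frame of dock_seat below 0.004 m and angle between the x axis of viewer and the x axis of dock, either way round below 0.1 rad and x of viewer_lens in the frame of dock_seat below -0.05 m and angle between viewer's own z axis and vertical below 0.06 rad and contact force between the fingers and viewer below 0.2 N and x of plate_center in the frame of viewer_lens between -0.17 and -0.13 m and y of plate_center in the frame of viewer_lens between -0.018 and 0.018 m and z of plate_center in the frame of viewer_lens between -0.018 and 0.018 m and angle between plate's own z axis and vertical below 0.14 rad and angle between the y axis of plate and the x axis of viewer_lens, either way round below 0.14 rad and contact force between the fingers and plate above 1 N and linear speed of plate below 0.02 m/s and angular speed of plate below 0.15 rad/s and height (world z) of plate above 0.06 m and contact force between plate and rack below 0.1 N and contact force between plate and viewer below 0.1 N and contact force between plate and dock below 0.1 N and distance of each of descender, link, carabiner, pulley, spacer, tin from where it was at the start of the episode below 0.03 m); the arm keeps its last pose, push and grip.
It fails at once if a bystander is moved by more than 3 cm (distance of any of descender, link, carabiner, pulley, spacer, tin from where it was at the start of the episode above 0.03 m).
It fails at once if the viewer is tipped over (angle between viewer's own z axis and vertical above 0.6 rad).
It also fails if it takes over 58 s, if anything falls off the work surface, if the arm or the gripper's body presses on something with over 40 N, if the wrist force passes 120 N, or if a joint passes its speed limit or range.

ROBOT

A 6-joint arm with a two-finger parallel gripper is mounted at the origin on the work surface. World frame = base frame: x ahead of the robot, y to its left, z up, the work surface at z = 0. Lengths are in mm, angles in rad, forces in N, time in s.
With the tool pointing down it reaches from about 400 to 925 mm from the base axis. Payload 12.5 kg.
Tool frame: the origin (TCP) lies at the centre of the arm's flange, where the gripper is bolted on; the fingertips stand 190 mm ahead of it and the grasp point (between the pads) lies env.grip_point_offset ahead of it (env.grip_point_offset is the distance from the TCP to the grasp point, in mm); z points along the fingers, x is the direction in which the jaws open and shut, and the axes are right-handed (so a half turn about z gives the same grasp; the last joint's range is limited). The gripper opens to 95 mm and grips with 3 to 60 N. Pads are 20 mm wide; open, the fingers measure 119 mm over their backs; the gripper's body (75 mm by 180 mm) begins 59 mm behind the grasp point.
Start: joints at [-1.272, 0.491, 1.559, -0, 1.092, -0.106], TCP at [246.166, -574.48, 404.761] pointing down, gripper open.
Joint ranges: [-3.1, 3.1], [-0.84, 2.19], [0.05, 2.79], [-1.13, 4.28], [0.06, 2.93], [-2.69, 2.69]. Speed limits (rad/s): [2.22, 2.22, 2.79, 3.14, 3.14, 3.14].

INTERFACE

Orientations are given as [roll, pitch, yaw] about the fixed x, y, z axes, in that order (R = Rz(yaw) Ry(pitch) Rx(roll)).
In Python, from cell import state, read_camera, camera_model, job_done, env gives the robot as it stands.
- The arm moves only by the tool arm_command, never from a script. Its argument "steps" is a list of rows, each a list of 6 numbers: the shift along the tool's x, y, z in cm, then the turn, a rotation vector about the tool's x, y, z in degrees. In form: [[dx, dy, dz, rx, ry, rz], ...]. A call has 1 to 12 rows; each row is the pose to reach, as a shift and turn from the pose commanded when the call began, along the tool's axes at that moment; what a row does not reach only later rows make up. A row lasts 1/12 s, in which the tool goes at most 41.7 mm and 7.16 degrees, less where a joint would pass 70% of its speed; a pose out of reach is approached as far as the arm can. A call with a gripper value outside its range is refused whole. "jaw" is the finger opening in cm, from 0 to 9.51, set as the call begins (left out, the last holds). The fingers move at their own pace and stop on an object; the grip force is fixed at half the most. Time passes only in rows, so rows that repeat a pose let the fingers close. It gives the time, the measured TCP pose, the force and the opening at its end, in the units of the state.
- state(): the state, without advancing time (a new reading comes with each control period).
- read_camera(name): name is "scene" or "top" or "wrist"; returns the picture (384x512x3 uint8, red, green, blue); there is no depth.
- camera_model(name): a dict with "K" (3x3 intrinsics, pixels), "xyz" and "rotation" of the camera in the world. Camera axes: x right, y up, looking along -z (the intrinsics and any distortion apply to the point x, -y, -z); pixel columns grow to the right and rows downward; lengths in mm; the calibration is good to about 2 mm. A picture is of the moment at which its call begins: read the wrist's pose just before it. camera_model takes no time and is no camera call; for the wrist camera it gives the pose at the moment of the call.
- job_done(): hands the job in, once; it reports no verdict.
The state is a dict: "t": time; "joints": joint angles; "qvel": joint speeds; "tau": joint torques, N m; "eef_pos": TCP position; "tcp_rot": TCP orientation; "ft_force": force on the tool from outside, world axes, zero at the start; "moment": the same for the moment, N m; "opening": opening from 0.0 (shut) to 1.0 (fully open).
Only numpy, scipy, OpenCV 4.12 (cv2) and the standard library are available. Lean on these libraries where they do the work, as an engineer would, in place of code of your own. Each camera call takes 0.05 s, during which the arm holds its last target. There are 200 camera calls.

## Working session

There is one attempt and no reset: what is moved stays moved. The work goes in short steps, Python scripts to look and compute and a tool call to move; the robot and the scene stay as the last step left them, time stands still between calls to the robot, and variables do not carry over. Pictures are saved under pics/ and viewed, about 8 in all and at most 12, crops included, and the job is handed in when it is done.

Besides the shell and the picture viewer there is one more tool, called after "Request:" by a JSON object that holds its "name" and its "arguments", one argument or row to a line. arm_command: Moves the arm, as the interface text tells. Its arguments: {"type":"object","properties":{"steps":{"type":"array"},"jaw":{"type":"number"}},"required":["steps"]}

```bash
ls; mkdir -p pics; python3 - <<'E'
from cell import *
import cv2,numpy as np
print(state()); print(env.grip_point_offset)
for n in("scene","top"):
    im=read_camera(n);cv2.imwrite(f"pics/{n}0.png",im[:,:,::-1]);m=camera_model(n);print(n,m)
E
python3 -c "
import cv2,numpy as np
a=cv2.imread('pics/scene0.png');b=cv2.imread('pics/top0.png')
cv2.imwrite('pics/t2.png',cv2.resize(b,(800,600),interpolation=cv2.INTER_CUBIC))
cv2.imwrite('pics/s2.png',cv2.resize(a,(800,600),interpolation=cv2.INTER_CUBIC))"
```

```text
pics
{'t': 0.0, 'joints': array([-1.27160913e+00,  4.91575948e-01,  1.55945958e+00,  5.02773513e-05,
        1.09172646e+00, -1.05612560e-01]), 'qvel': array([0.00101933, 0.00160278, 0.00078978, 0.00184781, 0.00018661,
       0.00182033]), 'tau': array([ 1.69094528e-03, -6.12642574e+01, -2.58180767e+01,  6.93051796e-02,
        4.81954997e-02, -1.02230324e-04]), 'eef_pos': array([ 246.15350742, -574.44782734,  404.14795726]), 'tcp_rot': array([-3.14142504e+00,  1.15812086e-03, -1.16601967e+00]), 'ft_force': array([ 0.3726166 , -0.67400852, -0.02196692]), 'moment': array([ 0.0299994 , -0.00120259,  0.04038569]), 'opening': 1.0007052627225672}
171.3
scene {'K': array([[456.40588326,   0.        , 261.59130777],
       [  0.        , 456.40588326, 196.7712618 ],
       [  0.        ,   0.        ,   1.        ]]), 'xyz': array([ 883.19247821,  520.17815306, 1051.75062512]), 'rotation': array([ 0.56041459, -0.0063856 ,  2.53986115])}
top {'K': array([[482.67408404,   0.        , 255.42411625],
       [  0.        , 482.67408404, 193.12030558],
       [  0.        ,   0.        ,   1.        ]]), 'xyz': array([ 353.67700466,   -4.94724711, 1385.21779064]), 'rotation': array([ 0.13942909,  0.01777708, -1.58441798])}
```

View pics/t2.png

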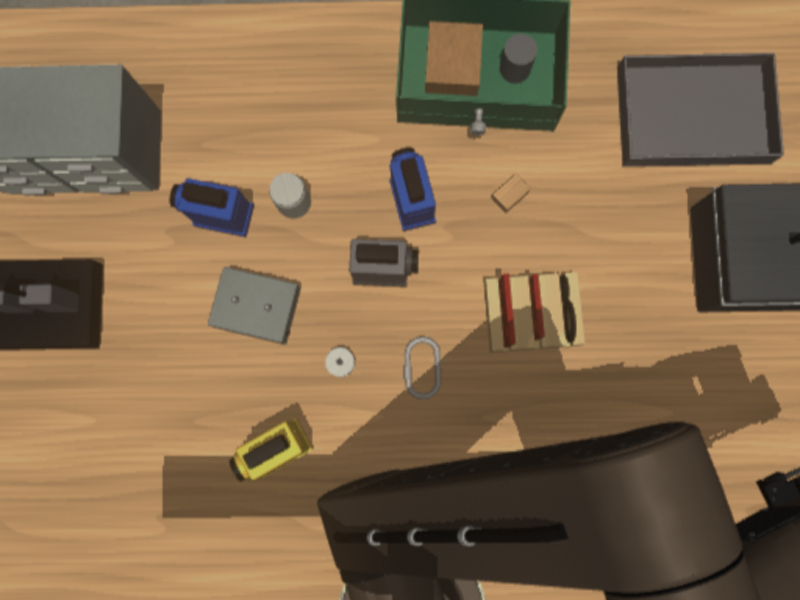

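View pics/s2.png

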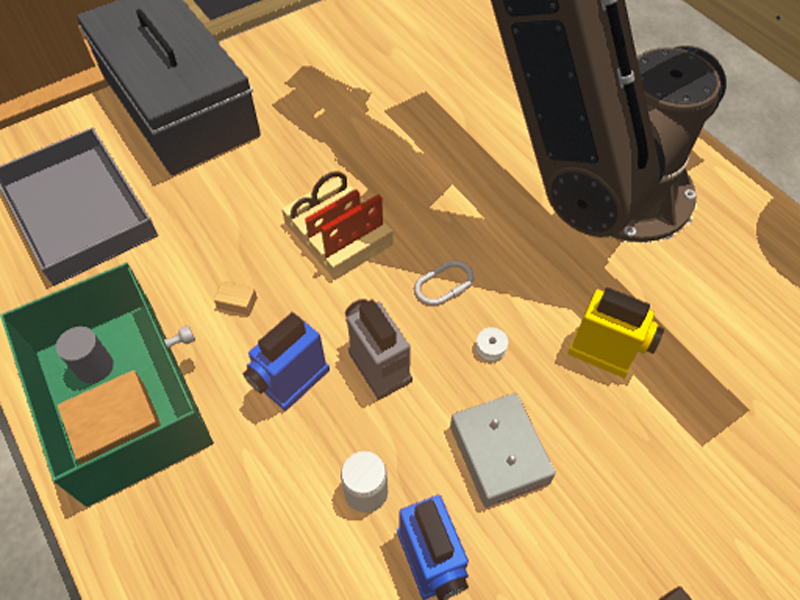

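```bash
cat > h.py <<'E'
from cell import *
import cv2,numpy as np
from scipy.spatial.transform import Rotation as R
def cam(n):
    m=camera_model(n);return m["K"],np.array(m["xyz"]),R.from_euler("xyz",m["rotation"]).as_matrix()
def ray(px,z,c):
    K,o,M=c;px=np.atleast_2d(px).astype(float)
    d=np.c_[(px[:,0]-K[0,2])/K[0,0],-(px[:,1]-K[1,2])/K[1,1],-np.ones(len(px))]@M.T
    return o+d*((z-o[2])/d[:,2])[:,None]
def proj(P,c):
    K,o,M=c;q=(np.atleast_2d(P)-o)@M
    return np.c_[K[0,0]*q[:,0]/-q[:,2]+K[0,2],K[1,1]*-q[:,1]/-q[:,2]+K[1,2]]
def wrap(a,p): return (a+p/2)%p-p/2
def go(x,y,z,jaw,p=np.pi):
    "steps to bring grasp point to xyz(mm), jaw axis at angle jaw (mod p), tool down"
    s=state();M=R.from_euler("xyz",s["tcp_rot"]);yaw=s["tcp_rot"][2]
    T=R.from_euler("xyz",[np.pi,0,yaw+wrap(jaw-yaw,p)])
    pos=np.array([x,y,z+env.grip_point_offset])
    return np.r_[M.inv().apply(pos-s["eef_pos"])/10,np.degrees((M.inv()*T).as_rotvec())].round(2)
def shot(n,name):
    c=cam(n);im=read_camera(n)[:,:,::-1].copy();cv2.imwrite(f"pics/{name}.png",im);return im,c
E
python3 - <<'E'
from h import *
t=cv2.imread("pics/top0.png");s=cv2.imread("pics/scene0.png")
ct,cs=cam("top"),cam("scene")
a=cv2.resize(t[140:250,125:385],(780,330),interpolation=cv2.INTER_CUBIC)
b=cv2.resize(s[100:180,170:265],None,fx=3,fy=3,interpolation=cv2.INTER_CUBIC)
c2=cv2.resize(s[180:330,210:360],None,fx=1.8,fy=1.8,interpolation=cv2.INTER_CUBIC)
o=np.zeros((600,800,3),np.uint8);o[:330,:780]=a;o[335:335+b.shape[0],:b.shape[1]]=b;o[330:330+c2.shape[0],400:400+c2.shape[1]]=c2[:270]
cv2.imwrite("pics/crop1.png",o)
hsv=cv2.cvtColor(t,cv2.COLOR_BGR2HSV)
def blobs(m,lo,x0,x1,y0,y1,z,nm,c):
    k=np.zeros_like(m);k[y0:y1,x0:x1]=m[y0:y1,x0:x1]
    for q in cv2.findContours(k,cv2.RETR_EXTERNAL,cv2.CHAIN_APPROX_NONE)[0]:
        if cv2.contourArea(q)<lo:continue
        w=ray(q[:,0,:],z,c)[:,:2].astype(np.float32);r=cv2.minAreaRect(w);print(nm,cv2.boundingRect(q),np.round(r[0]),np.round(r[1]),round(r[2],1))
H,S,V=cv2.split(hsv)
grey=((S<60)&(V>60)&(V<190)).astype(np.uint8)*255
blobs(grey,300,125,200,165,225,50,"dock",ct)
dark=(V<50).astype(np.uint8)*255
blobs(dark,60,220,270,145,180,156,"handle",ct)
red=(((H<8)|(H>172))&(S>150)).astype(np.uint8)*255
for z in(115,85):blobs(red,40,305,375,165,230,z,f"red{z}",ct)
print(ray([[150,191.5],[171.5,196.5]],66,ct))
E
```

```text
dock (133, 171, 58, 48) [541. 279.] [142. 109.] 75.8
red115 (340, 176, 8, 40) [ 522. -218.] [105.  13.] 3.0
red115 (321, 176, 8, 44) [ 518. -168.] [115.  15.] 2.7
red85 (340, 176, 8, 40) [ 526. -223.] [107.  14.] 3.0
red85 (321, 176, 8, 44) [ 522. -172.] [118.  15.] 2.7
[[548.39439459 308.22281151  66.        ]
 [533.44922809 248.27619714  66.        ]]
```

View pics/crop1.png

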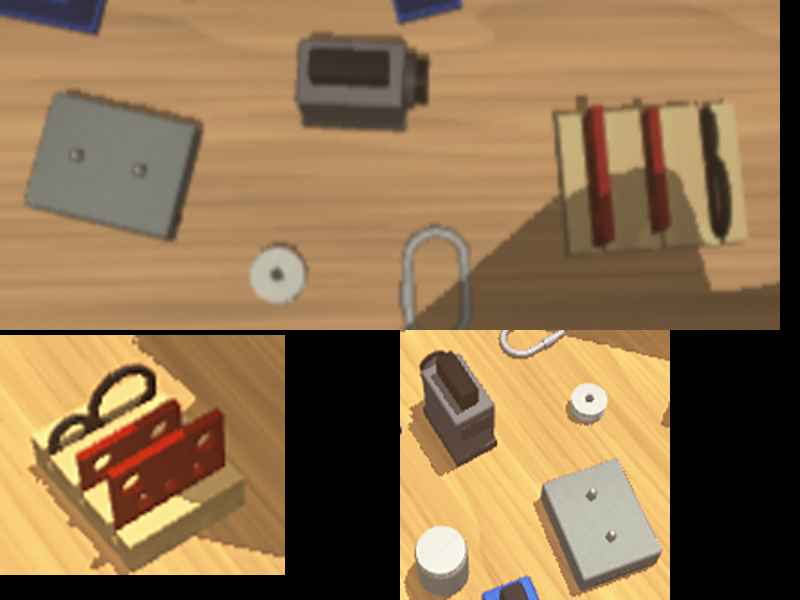

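```bash
python3 - <<'E'
from h import *
t=cv2.imread("pics/top0.png");V=t.max(2)
k=np.zeros_like(V);k[152:175,226:258]=(V[152:175,226:258]<75)*255
ct=cam("top")
for q in cv2.findContours(k,cv2.RETR_EXTERNAL,cv2.CHAIN_APPROX_NONE)[0]:
    if cv2.contourArea(q)>20:
        r=cv2.minAreaRect(ray(q[:,0],156,ct)[:,:2].astype(np.float32));print(cv2.boundingRect(q),r)
c=ray([[241.5,162]],156,ct)[0];print(c)
print(go(c[0],c[1],300,0.0),camera_model("wrist"))
E
```

```text
(228, 156, 27, 13) ((608.7293701171875, 50.96863555908203), (67.78157806396484, 31.75465965270996), 88.99591827392578)
[608.67716197  49.6036949  156.        ]
[-4.309e+01 -5.790e+01 -6.660e+00 -4.000e-02  4.000e-02 -6.681e+01] {'K': array([[308.54141609,   0.        , 258.7951573 ],
       [  0.        , 308.54141609, 194.984694  ],
       [  0.        ,   0.        ,   1.        ]]), 'xyz': array([ 308.56531422, -547.52191341,  383.79891333]), 'rotation': array([-0.24581144,  0.00139048, -1.16509648])}
```

Request:
{"name": "arm_command", "arguments": {
  "steps": [
    [-20, -27, -6.6, 0, 0, -40],
    [-30, -41, -6.6, 0, 0, -60],
    [-43, -58, -6.6, 0, 0, -66.8],
    [-43, -58, -6.6, 0, 0, -66.8],
    [-43, -58, -6.6, 0, 0, -66.8],
    [-43, -58, -6.6, 0, 0, -66.8],
    [-43, -58, -6.6, 0, 0, -66.8],
    [-43, -58, -6.6, 0, 0, -66.8],
    [-43, -58, -6.6, 0, 0, -66.8],
    [-43, -58, -6.6, 0, 0, -66.8],
    [-43, -58, -6.6, 0, 0, -66.8],
    [-43, -58, -6.6, 0, 0, -66.8]
  ]
}}

```text
t: 1.1
eef_pos: [497.5, -142.8, 452.3]
tcp_rot: [3.142, 0.0, 0.0]
ft_force: [1.1, -1.0, -0.2]
opening: 0.998
```

Request:
{"name": "arm_command", "arguments": {
  "steps": [
    [0, 0, 0, 0, 0, 0],
    [0, 0, 0, 0, 0, 0],
    [0, 0, 0, 0, 0, 0]
  ]
}}

```text
t: 1.35
eef_pos: [496.8, -144.8, 451.9]
tcp_rot: [3.141, 0.001, 0.001]
ft_force: [0.0, -0.7, 0.4]
opening: 0.996
```

Request:
{"name": "arm_command", "arguments": {
  "steps": [
    [11.2, -19.5, -1.9, 0, 0, 0],
    [11.2, -19.5, -1.9, 0, 0, 0],
    [11.2, -19.5, -1.9, 0, 0, 0],
    [11.2, -19.5, -1.9, 0, 0, 0],
    [11.2, -19.5, -1.9, 0, 0, 0],
    [11.2, -19.5, -1.9, 0, 0, 0],
    [11.2, -19.5, -1.9, 0, 0, 0],
    [11.2, -19.5, -1.9, 0, 0, 0],
    [11.2, -19.5, -1.9, 0, 0, 0]
  ]
}}

```text
t: 2.1
eef_pos: [608.6, 48.4, 470.8]
tcp_rot: [3.141, 0.001, -0.002]
ft_force: [-0.5, 0.4, 0.1]
opening: 0.999
```

```bash
python3 - <<'E'
from h import *
im,c=shot("wrist","w1")
print(state()["eef_pos"],state()["qvel"].max(),proj([[608.7,51,156]],c))
cv2.imwrite("pics/w1b.png",cv2.resize(im,(800,600),interpolation=cv2.INTER_CUBIC))
E
```

```text
[608.52165429  48.27987104 471.01650605] 0.005182951624221774 [[259.36754732 186.70407263]]
```

View pics/w1b.png

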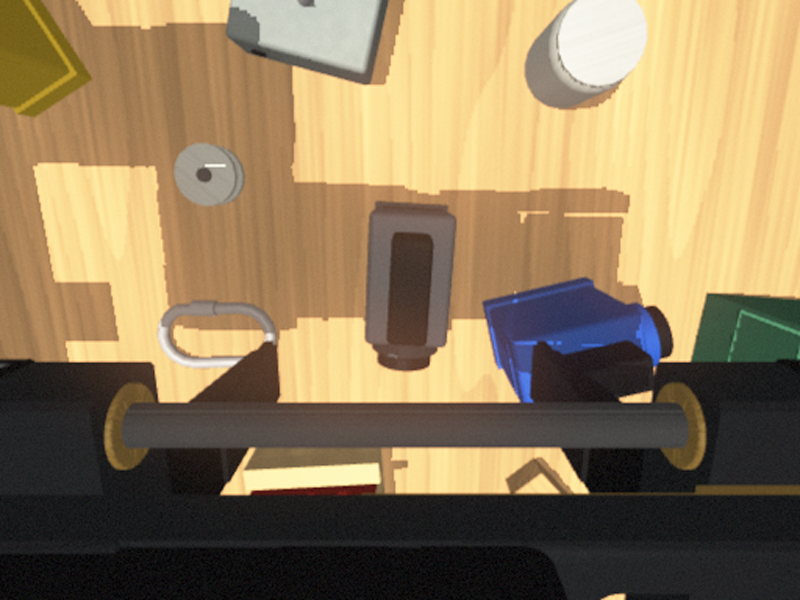

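```bash
python3 - <<'E'
from h import *
im=cv2.imread("pics/w1.png");c=cam("wrist");V=im.max(2)
x0,x1,y0,y1=236,288,136,224
k=np.zeros_like(V);k[y0:y1,x0:x1]=(V[y0:y1,x0:x1]<52)*255
print(V[180,232:292:3],V[136:236:4,262])
for q in cv2.findContours(k,cv2.RETR_EXTERNAL,cv2.CHAIN_APPROX_NONE)[0]:
    if cv2.contourArea(q)>100: print(cv2.boundingRect(q),cv2.minAreaRect(q),cv2.minAreaRect(ray(q[:,0],156,c)[:,:2].astype(np.float32)))
P=np.array([[393,233],[434,235],[428,345],[387,343]])/1.5625
w=ray(P,156,c);print(w.round(1),w.mean(0))
print("box",ray(np.array([[372,205],[454,207],[447,348],[367,345]])/1.5625,120,c).round(1))
print("dock",ray(np.array([[230,38],[363,80],[387,0]])/1.5625,50,c).round(1))
print("blue",ray(np.array([[485,300],[525,400]])/1.5625,120,c).round(1))
E
```

```text
[177 112 114 115 114 112  70  65  71  67  69  65  68  70  64 116 115 113
 109 158] [107 127 125 106  75  76  71  69  69  65  68  69  69  71  75  76  78  78
  84  86  84  91 108 109  98]
[[601.3  87.4 156. ]
 [626.2  86.2 156. ]
 [623.3  15.8 156. ]
 [597.   17.2 156. ]] [611.96379188  51.62721233 156.        ]
box [[586.5 102.6 120. ]
 [641.6 101.2 120. ]
 [638.9   1.2 120. ]
 [581.1   3.5 120. ]]
dock [[477.1 223.   50. ]
 [576.5 193.6  50. ]
 [595.5 248.2  50. ]]
blue [[665.   36.8 120. ]
 [697.7 -39.7 120. ]]
```

```bash
python3 - <<'E'
from h import *
im=cv2.imread("pics/w1.png");c=cam("wrist");V=im.max(2)
k=np.zeros_like(V);k[144:222,238:284]=(V[144:222,238:284]<93)*255
for q in cv2.findContours(k,cv2.RETR_EXTERNAL,cv2.CHAIN_APPROX_NONE)[0]:
    if cv2.contourArea(q)>100: print(cv2.boundingRect(q),cv2.minAreaRect(ray(q[:,0],156,c)[:,:2].astype(np.float32)))
print(go(611.5,51.5,142,-0.045))
E
```

```text
(248, 149, 30, 72) ((611.0474853515625, 52.1594352722168), (71.48238372802734, 25.946495056152344), 86.65837860107422)
[ 0.31 -0.33 15.77  0.02  0.03  2.45]
```

Request:
{"name": "arm_command", "arguments": {
  "jaw": 6,
  "steps": [
    [0.3, -0.35, 3, 0, 0, 3.1],
    [0.3, -0.35, 6, 0, 0, 3.1],
    [0.3, -0.35, 9, 0, 0, 3.1],
    [0.3, -0.35, 11, 0, 0, 3.1],
    [0.3, -0.35, 13, 0, 0, 3.1],
    [0.3, -0.35, 14.5, 0, 0, 3.1],
    [0.3, -0.35, 15.5, 0, 0, 3.1],
    [0.3, -0.35, 15.8, 0, 0, 3.1],
    [0.3, -0.35, 15.8, 0, 0, 3.1],
    [0.3, -0.35, 15.8, 0, 0, 3.1],
    [0.3, -0.35, 15.8, 0, 0, 3.1]
  ]
}}

```text
t: 3.07
eef_pos: [612.0, 53.4, 314.3]
tcp_rot: [3.142, -0.002, -0.054]
ft_force: [0.4, -0.3, 0.7]
opening: 0.633
```

Request:
{"name": "arm_command", "arguments": {
  "jaw": 0,
  "steps": [
    [0, 0, 0, 0, 0, 0],
    [0, 0, 0, 0, 0, 0],
    [0, 0, 0, 0, 0, 0],
    [0, 0, 0, 0, 0, 0],
    [0, 0, 0, 0, 0, 0],
    [0, 0, 0, 0, 0, 0],
    [0, 0, 0, 0, 0, 0],
    [0, 0, 0, 0, 0, 0],
    [0, 0, 0, 0, 0, 0]
  ]
}}

```text
t: 3.82
eef_pos: [611.9, 53.7, 313.2]
tcp_rot: [3.142, 0.0, -0.054]
ft_force: [-0.2, 0.5, 0.9]
opening: 0.272
```

Request:
{"name": "arm_command", "arguments": {
  "steps": [
    [0, 0, -1, 0, 0, 0],
    [0, 0, -3, 0, 0, 0],
    [0, 0, -6, 0, 0, 0],
    [0, 0, -9, 0, 0, 0],
    [0, 0, -12, 0, 0, 0],
    [0, 0, -14, 0, 0, 0],
    [0, 0, -15, 0, 0, 0],
    [0, 0, -15, 0, 0, 0],
    [0, 0, -15, 0, 0, 0],
    [0, 0, -15, 0, 0, 0]
  ]
}}

```text
t: 4.65
eef_pos: [611.8, 53.7, 461.4]
tcp_rot: [3.141, 0.003, -0.054]
ft_force: [0.2, -0.4, -3.6]
opening: 0.269
```

```bash
python3 - <<'E'
from h import *
print(state()["eef_pos"],state()["ft_force"],state()["opening"])
# dock from wrist picture w1? dock corners from scene + top
s=cv2.imread("pics/scene0.png");t=cv2.imread("pics/top0.png");cs,ct=cam("scene"),cam("top")
def dock(im,c,box,nm):
    x0,y0,x1,y1=box;hsv=cv2.cvtColor(im,cv2.COLOR_BGR2HSV);k=np.zeros(im.shape[:2],np.uint8)
    sub=hsv[y0:y1,x0:x1];k[y0:y1,x0:x1]=((sub[...,1]<60)&(sub[...,2]>60))*255
    if nm=="scene":k[y0:y1,x0:x1]&=((sub[...,2]>125)*255).astype(np.uint8)
    q=max(cv2.findContours(k,cv2.RETR_EXTERNAL,cv2.CHAIN_APPROX_NONE)[0],key=cv2.contourArea)
    r=cv2.minAreaRect(ray(q[:,0],50,c)[:,:2].astype(np.float32));print(nm,r)
dock(t,ct,(125,165,200,225),"top");dock(s,cs,(285,245,360,325),"scene")
print("scene pegs",ray(np.array([[494,424],[511,460]])/1.5625,62,cs).round(1))
E
python3 -c "
import cv2
a=cv2.imread('pics/scene0.png')[245:325,280:360];b=cv2.imread('pics/top0.png')[165:225,125:200]
import numpy as np
a=cv2.resize(a,(400,400));b=cv2.resize(b,(375,300));o=np.zeros((400,780,3),np.uint8);o[:,:400]=a;o[:300,400:775]=b;cv2.imwrite('pics/dk.png',o)"
```

```text
[611.83488518  53.67264894 461.43467151] [ 0.20645979 -0.3850675  -3.61669285] 0.2694856019566255
top ((541.39697265625, 278.7138977050781), (141.7169189453125, 108.73128509521484), 75.8192367553711)
scene ((542.0177001953125, 278.56591796875), (138.08749389648438, 107.81767272949219), 75.63493347167969)
scene pegs [[537.4 251.8  62. ]
 [551.6 309.6  62. ]]
```

View pics/dk.png

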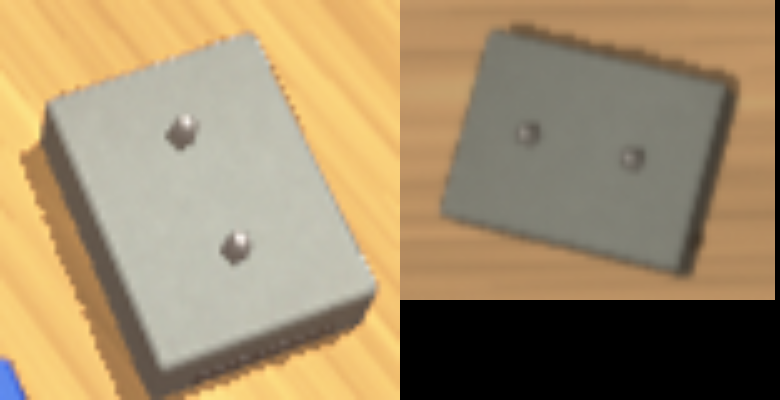

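```bash
python3 - <<'E'
from h import *
print(go(542.1,280.4,290,-0.2496,2*np.pi))
E
```

```text
[ -8.19 -22.26   0.03   0.03   0.16  11.19]
```

Request:
{"name": "arm_command", "arguments": {
  "steps": [
    [-1, -2.5, 0, 0, 0, 2],
    [-2, -5.5, 0, 0, 0, 4],
    [-3, -8.5, 0, 0, 0, 6],
    [-4.5, -12, 0, 0, 0, 8],
    [-5.5, -15, 0, 0, 0, 10],
    [-6.5, -18, 0, 0, 0, 11.2],
    [-7.5, -20.5, 0, 0, 0, 11.2],
    [-8.2, -22.3, 0, 0, 0.1, 11.2],
    [-8.2, -22.3, 0, 0, 0.1, 11.2],
    [-8.2, -22.3, 0, 0, 0.1, 11.2],
    [-8.2, -22.3, 2, 0, 0.1, 11.2],
    [-8.2, -22.3, 4, 0, 0.1, 11.2]
  ]
}}

```text
t: 5.65
eef_pos: [542.4, 280.0, 422.6]
tcp_rot: [-3.141, -0.003, -0.25]
ft_force: [-1.0, 0.2, -4.6]
opening: 0.271
```

Request:
{"name": "arm_command", "arguments": {
  "steps": [
    [0, 0, 1.5, 0, 0, 0],
    [0, 0, 2.3, 0, 0, 0],
    [0, 0, 2.3, 0, 0, 0],
    [0, 0, 2.3, 0, 0, 0],
    [0, 0, 2.3, 0, 0, 0]
  ]
}}

```text
t: 6.07
eef_pos: [542.5, 280.5, 400.9]
tcp_rot: [-3.141, -0.003, -0.25]
ft_force: [0.1, -0.2, -4.6]
opening: 0.271
```

```bash
python3 - <<'E'
from h import *
s=state();print(s["eef_pos"],s["tcp_rot"],s["ft_force"],s["opening"])
a,_=shot("scene","s3");b,_=shot("top","t3");w,_=shot("wrist","w3")
o=np.zeros((600,800,3),np.uint8)
o[:,:450]=cv2.resize(a[170:330,240:360],(450,600),interpolation=cv2.INTER_CUBIC)
o[:300,450:]=cv2.resize(b[130:250,100:240],(350,300),interpolation=cv2.INTER_CUBIC)
o[310:572,450:]=cv2.resize(w,(350,262))
cv2.imwrite("pics/c3.png",o)
E
```

```text
[542.53950356 280.50535775 400.94884783] [-3.14088328e+00 -2.74717103e-03 -2.50143250e-01] [ 0.05897731 -0.1572864  -4.56404423] 0.2709615577168659
```

View pics/c3.png

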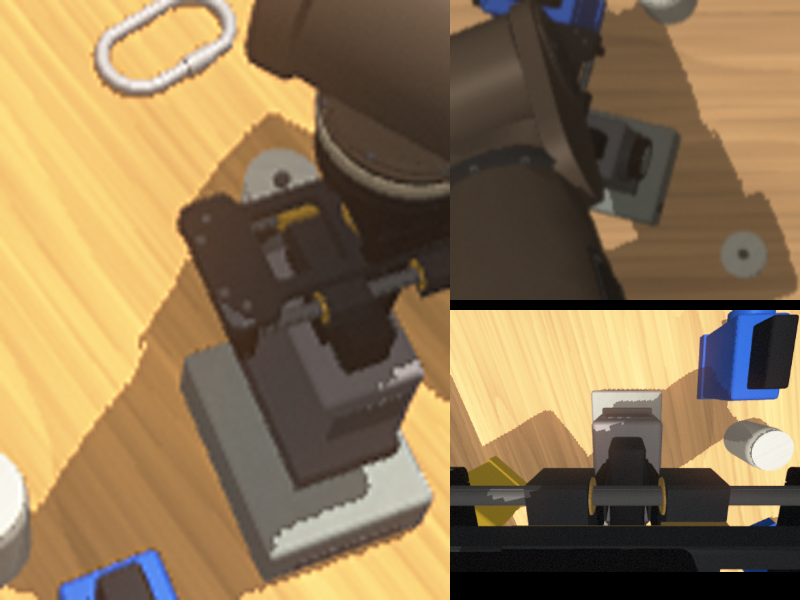

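```bash
python3 - <<'E'
from h import *
cs=cam("scene");th=1.3207;o=np.array([542.5,280.5])-1.8*np.array([np.cos(th),np.sin(th)])
P=[]
for z in(87.7,207.7):
  for y in(32,-32):
    P.append([*(o+[50*np.cos(th)-y*np.sin(th),50*np.sin(th)+y*np.cos(th)]),z])
pr=proj(P,cs);print(np.round((pr-[240,170])*3.75))
def f(p,z):return ray(np.array(p)/3.75+[240,170],z,cs)
q=f([[303,408],[421,373]],207.7);print(q.round(1),P)
im=cv2.imread("pics/s3.png")
big=cv2.resize(im[255:325,300:360],None,fx=8,fy=8,interpolation=cv2.INTER_CUBIC)
for p in pr: cv2.drawMarker(big,tuple(int(v) for v in (p-[300,255]+.5)*8),(0,255,0),cv2.MARKER_CROSS,16,1)
cv2.imwrite("pics/b3.png",big)
E
```

```text
[[397. 460.]
 [297. 496.]
 [433. 379.]
 [323. 419.]]
[[590.5 308.8 207.7]
 [526.5 328.6 207.7]] [[np.float64(523.4249346554104), np.float64(335.12034311590907), 87.7], [np.float64(585.4338041328533), np.float64(319.2805165344892), 87.7], [np.float64(523.4249346554104), np.float64(335.12034311590907), 207.7], [np.float64(585.4338041328533), np.float64(319.2805165344892), 207.7]]
```

View pics/b3.png

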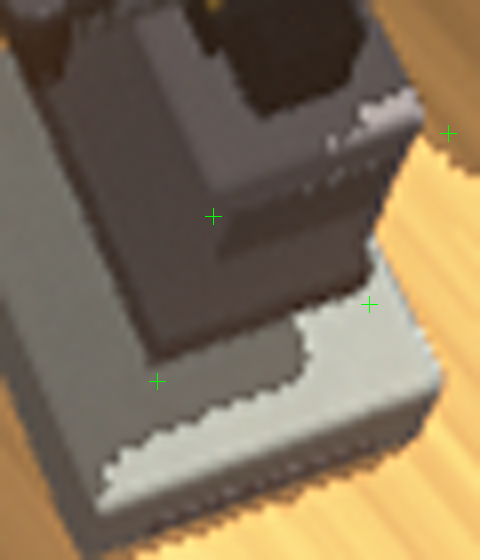

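```bash
python3 - <<'E'
from h import *
cs=cam("scene");cw=cam("wrist")
def pts(o,th,zb):
  return np.array([[o[0]+x*np.cos(th)-y*np.sin(th),o[1]+x*np.sin(th)+y*np.cos(th),zb+z] for x,y,z in
   [(50,32,0),(50,-32,0),(50,28,120),(50,-28,120),(-50,28,120),(35,13,156),(35,-13,156)]])
def ov(im,P,c,x0,y0,w,h,f):
  big=cv2.resize(im[y0:y0+h,x0:x0+w],None,fx=f,fy=f,interpolation=cv2.INTER_CUBIC)
  for p in proj(P,c): cv2.drawMarker(big,tuple(int(v) for v in (p-[x0,y0]+.5)*f),(0,255,0),cv2.MARKER_CROSS,14,1)
  return big
a=ov(cv2.imread("pics/scene0.png"),pts((611.3,52),np.radians(86.8),0),cs,205,180,65,85,6)
th=1.3207;o=np.array([542.5,280.5])-1.8*np.array([np.cos(th),np.sin(th)])
b=ov(cv2.imread("pics/w3.png"),pts(o,th,87.7),cw,190,100,130,130,3)
O=np.zeros((520,790,3),np.uint8);O[:a.shape[0],:390]=a;O[:390,400:790]=b;cv2.imwrite("pics/ov.png",O)
E
```

```text
(no output)
```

View pics/ov.png

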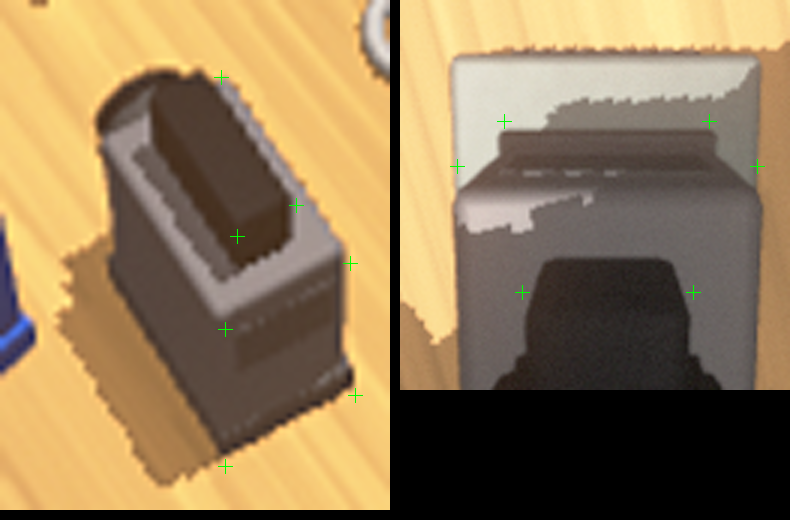

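```bash
python3 - <<'E'
from h import *
cs=cam("scene");cw=cam("wrist");th=1.3207;u=np.array([np.cos(th),np.sin(th)]);v=np.array([-u[1],u[0]]);tcp=np.array([542.5,280.5])
def rep(n,p,z,c,front):
    w=ray(p,z,c)[:,:2];print(n,"x: origin-tcp",((w-tcp)@u-front).round(1),"y",((w-tcp)@v).round(1))
rep("scene rear bottom",np.array([[158,364],[367,293]])/8+[299.5,254.5],87.7,cs,50)
rep("scene rear top",np.array([[218,192],[422,120]])/8+[299.5,254.5],207.7,cs,50)
rep("wrist rear top",np.array([[457,192],[758,195]])/3-[400/3,0]+[189.5,99.5],207.7,cw,50)
rep("wrist handle rear top",np.array([[526,330],[690,330]])/3-[400/3,0]+[189.5,99.5],243.7,cw,35)
rep("wrist handle rear bot",np.array([[540,260],[675,260]])/3-[400/3,0]+[189.5,99.5],207.7,cw,35)
# pregrasp scene
th=np.radians(86.8);u=np.array([np.cos(th),np.sin(th)]);v=np.array([-u[1],u[0]]);tcp=np.array([611.9,53.7])
rep("pre bottom",np.array([[222,457],[353,381]])/6+[204.5,179.5],0,cs,50)
rep("pre top",np.array([[221,315],[342,245]])/6+[204.5,179.5],120,cs,50)
E
```

```text
scene rear bottom x: origin-tcp [-6.3 -5.1] y [-29.9  32.7]
scene rear top x: origin-tcp [-7.3 -7.3] y [-28.2  27.4]
wrist rear top x: origin-tcp [-6.6 -7.2] y [ 28.3 -28.3]
wrist handle rear top x: origin-tcp [-7.8 -7.8] y [ 12.6 -12.7]
wrist handle rear bot x: origin-tcp [-4.7 -4.7] y [ 12.9 -12.9]
pre bottom x: origin-tcp [-6.3 -8.1] y [-30.6  34.9]
pre top x: origin-tcp [ -8.1 -10.4] y [-25.7  29.9]
```

Request:
{"name": "arm_command", "arguments": {
  "steps": [
    [0, -0.28, 0, 0, 0, 0],
    [0, -0.28, 0.5, 0, 0, 0],
    [0, -0.28, 1, 0, 0, 0],
    [0, -0.28, 1.5, 0, 0, 0],
    [0, -0.28, 1.8, 0, 0, 0],
    [0, -0.28, 2.1, 0, 0, 0],
    [0, -0.28, 2.3, 0, 0, 0],
    [0, -0.28, 2.5, 0, 0, 0],
    [0, -0.28, 2.7, 0, 0, 0],
    [0, -0.28, 2.8, 0, 0, 0],
    [0, -0.28, 2.8, 0, 0, 0]
  ]
}}

```text
t: 7.13
eef_pos: [542.9, 283.5, 372.0]
tcp_rot: [3.142, -0.002, -0.25]
ft_force: [-0.1, 0.9, -3.8]
opening: 0.273
```

Request:
{"name": "arm_command", "arguments": {
  "steps": [
    [0, 0, 0.2, 0, 0, 0],
    [0, 0, 0.4, 0, 0, 0],
    [0, 0, 0.6, 0, 0, 0],
    [0, 0, 0.7, 0, 0, 0],
    [0, 0, 0.8, 0, 0, 0],
    [0, 0, 0.9, 0, 0, 0],
    [0, 0, 0.9, 0, 0, 0],
    [0, 0, 0.9, 0, 0, 0]
  ]
}}

```text
t: 7.8
eef_pos: [542.9, 283.5, 363.3]
tcp_rot: [-3.141, -0.002, -0.25]
ft_force: [-0.1, -1.8, -0.8]
opening: 0.272
```

Request:
{"name": "arm_command", "arguments": {
  "jaw": 6,
  "steps": [
    [0, 0, 0, 0, 0, 0],
    [0, 0, 0, 0, 0, 0],
    [0, 0, 0, 0, 0, 0],
    [0, 0, 0, 0, 0, 0],
    [0, 0, 0, 0, 0, 0],
    [0, 0, 0, 0, 0, 0],
    [0, 0, -1, 0, 0, 0],
    [0, 0, -2.5, 0, 0, 0],
    [0, 0, -5, 0, 0, 0],
    [0, 0, -8, 0, 0, 0],
    [0, 0, -11, 0, 0, 0],
    [0, 0, -13, 0, 0, 0]
  ]
}}

```text
t: 8.8
eef_pos: [542.4, 283.4, 497.0]
tcp_rot: [-3.14, -0.004, -0.25]
ft_force: [-0.4, 0.3, 0.2]
opening: 0.634
```

```bash
python3 - <<'E'
from h import *
s=state();print(s["t"],s["eef_pos"],s["opening"],s["joints"])
im,c=shot("wrist","w4")
print(go(519,-168,250,np.radians(-87.3),2*np.pi))
th=np.radians(75.7);o=np.array([541.7,278.6])
P=np.array([[o[0]+x*np.cos(th)-y*np.sin(th),o[1]+x*np.sin(th)+y*np.cos(th),z] for x,y,z in [(35,13,206),(35,-13,206),(-35,13,206),(-35,-13,206),(35,13,170),(35,-13,170),(50,28,170),(50,-28,170),(70,55,50),(70,-55,50)]])
for p in proj(P,c): cv2.drawMarker(im,tuple(int(v) for v in p+.5),(0,255,0),cv2.MARKER_CROSS,9,1)
cv2.imwrite("pics/w4b.png",cv2.resize(im[40:300,150:380],None,fx=2.2,fy=2.2,interpolation=cv2.INTER_CUBIC))
E
```

```text
8.8 [542.38104108 283.44054344 496.98719874] 0.6342951499974945 [ 3.73786635e-01  3.96607116e-01  1.46516419e+00 -9.89545692e-04
  1.27502105e+00  6.23744945e-01]
[ 8.82 44.36  7.75 -0.54 -0.23 73.  ]
```

View pics/w4b.png

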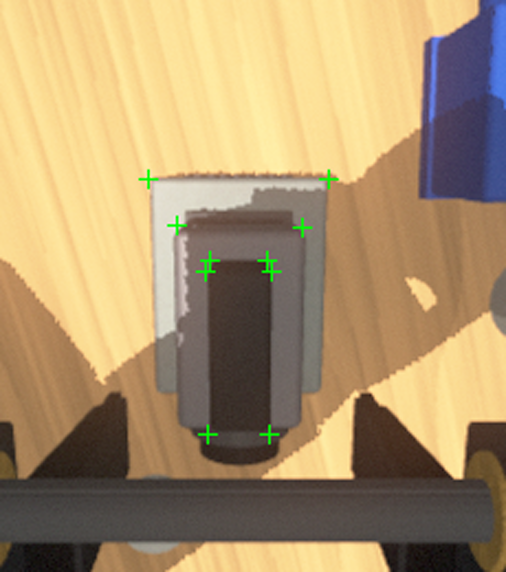

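Request:
{"name": "arm_command", "arguments": {
  "jaw": 4,
  "steps": [
    [2, 10, 0, 0, 0, 15],
    [4, 20, 0, 0, 0, 30],
    [6, 30, 3, 0, 0, 45],
    [8.8, 44.4, 7.7, -0.5, -0.2, 60],
    [8.8, 44.4, 7.7, -0.5, -0.2, 73],
    [8.8, 44.4, 7.7, -0.5, -0.2, 73],
    [8.8, 44.4, 7.7, -0.5, -0.2, 73],
    [8.8, 44.4, 7.7, -0.5, -0.2, 73],
    [8.8, 44.4, 7.7, -0.5, -0.2, 73],
    [8.8, 44.4, 7.7, -0.5, -0.2, 73],
    [8.8, 44.4, 7.7, -0.5, -0.2, 73],
    [8.8, 44.4, 7.7, -0.5, -0.2, 73]
  ]
}}

```text
t: 9.85
eef_pos: [517.8, -173.8, 415.2]
tcp_rot: [3.134, -0.003, -1.53]
ft_force: [-1.0, 0.1, -0.7]
opening: 0.422
```

Request:
{"name": "arm_command", "arguments": {
  "steps": [
    [0, 0, 0, 0, 0, 0],
    [0, 0, 0, 0, 0, 0],
    [0, 0, 0, 0, 0, 0]
  ]
}}

```text
t: 10.1
eef_pos: [518.5, -167.4, 416.8]
tcp_rot: [3.135, -0.003, -1.522]
ft_force: [0.5, -1.2, 0.4]
opening: 0.418
```

```bash
python3 - <<'E'
from h import *
s=state();print(s["t"],s["eef_pos"],s["tcp_rot"],s["opening"])
print(go(519,-168,250,np.radians(-87.3),2*np.pi))
E
```

```text
10.1 [ 518.47221152 -167.41739525  416.80798731] [ 3.13536437e+00 -2.75475917e-03 -1.52244743e+00] 0.4182861485136819
[ 0.06 -0.05 -0.45  0.36 -0.16  0.07]
```

```bash
python3 - <<'E'
from h import *
im,c=shot("wrist","w5")
P=[[519,-168,115],[579,-165,115],[459,-171,115]]
for p in proj(P,c): cv2.drawMarker(im,tuple(int(v) for v in p+.5),(0,255,0),cv2.MARKER_CROSS,9,1)
cv2.imwrite("pics/w5b.png",cv2.resize(im,(800,600),interpolation=cv2.INTER_CUBIC))
E
```

View pics/w5b.png

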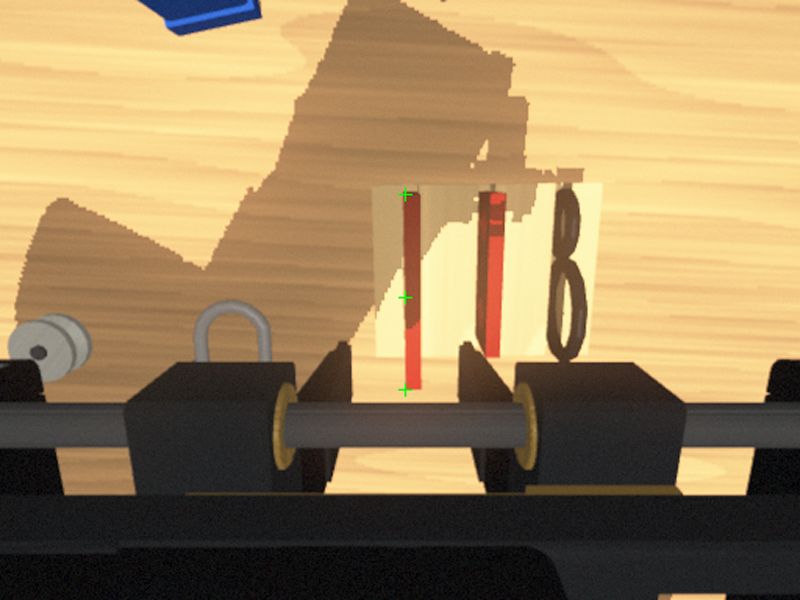

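```bash
python3 - <<'E'
from h import *
c=cam("wrist")
w=ray(np.array([[411.5,192],[414,389]])/1.5625,115,c);d=w[0]-w[1];a=np.arctan2(d[1],d[0]);m=w.mean(0)
print(w.round(1),np.hypot(*d[:2]),np.degrees(a))
for z in(140,98):print(go(m[0],m[1],z,a-np.pi/2,2*np.pi))
E
```

```text
[[ 580.1 -168.9  115. ]
 [ 459.4 -176.9  115. ]] 120.96812008647025 3.8085105527260055
[ 0.55 -0.17 10.56  0.35 -0.16 -1.01]
[ 0.54 -0.19 14.76  0.35 -0.16 -1.01]
```

Request:
{"name": "arm_command", "arguments": {
  "jaw": 4,
  "steps": [
    [0.55, -0.18, 2, 0.35, -0.15, -1],
    [0.55, -0.18, 5, 0.35, -0.15, -1],
    [0.55, -0.18, 8, 0.35, -0.15, -1],
    [0.55, -0.18, 10, 0.35, -0.15, -1],
    [0.55, -0.18, 12, 0.35, -0.15, -1],
    [0.55, -0.18, 13.5, 0.35, -0.15, -1],
    [0.55, -0.18, 14.5, 0.35, -0.15, -1],
    [0.55, -0.18, 14.8, 0.35, -0.15, -1],
    [0.55, -0.18, 14.8, 0.35, -0.15, -1],
    [0.55, -0.18, 14.8, 0.35, -0.15, -1]
  ]
}}

```text
t: 10.98
eef_pos: [519.8, -174.0, 269.1]
tcp_rot: [-3.141, -0.0, -1.506]
ft_force: [-0.4, 0.1, 0.2]
opening: 0.422
```

```bash
python3 - <<'E'
from h import *
print(state()["ft_force"],go(519.8,-172.9,98,np.radians(3.8-90),2*np.pi))
E
```

```text
[-0.36355622  0.07054837  0.2086207 ] [-0.11 -0.01 -0.02 -0.02 -0.03 -0.07]
```

Request:
{"name": "arm_command", "arguments": {
  "jaw": 0,
  "steps": [
    [-0.1, 0, 0, 0, 0, 0],
    [-0.1, 0, 0, 0, 0, 0],
    [-0.1, 0, 0, 0, 0, 0],
    [-0.1, 0, 0, 0, 0, 0],
    [-0.1, 0, 0, 0, 0, 0],
    [-0.1, 0, 0, 0, 0, 0],
    [-0.1, 0, 0, 0, 0, 0],
    [-0.1, 0, 0, 0, 0, 0],
    [-0.1, 0, 0, 0, 0, 0]
  ]
}}

```text
t: 11.73
eef_pos: [519.4, -173.4, 268.5]
tcp_rot: [3.141, -0.0, -1.506]
ft_force: [-1.1, 0.1, 4.7]
opening: 0.108
```

Request:
{"name": "arm_command", "arguments": {
  "steps": [
    [0, 0, -0.5, 0, 0, 0],
    [0, 0, -1.5, 0, 0, 0],
    [0, 0, -3, 0, 0, 0],
    [0, 0, -5, 0, 0, 0],
    [0, 0, -7, 0, 0, 0],
    [0, 0, -9, 0, 0, 0],
    [0, 0, -11, 0, 0, 0],
    [0, 0, -12, 0, 0, 0],
    [0, 0, -12, 0, 0, 0],
    [0, 0, -12, 0, 0, 0],
    [0, 0, -12, 0, 0, 0]
  ]
}}

```text
t: 12.65
eef_pos: [519.3, -173.2, 387.2]
tcp_rot: [3.139, 0.001, -1.506]
ft_force: [0.3, -0.3, -4.0]
opening: 0.102
```

```bash
python3 - <<'E'
from h import *
s=state();print(s["t"],s["eef_pos"],s["ft_force"],s["opening"])
th=np.radians(75.7);u=np.array([np.cos(th),np.sin(th)])
p=np.array([541.7,278.6])-220*u
# grasp z over plate lower edge: 268.5-171.3-20 ; plate centre wanted z 140
h=268.5-171.3-20-47.5
print(p,h,go(p[0],p[1],140+h,th-np.pi,2*np.pi))
im,c=shot("wrist","w6")
E
```

```text
12.65 [ 519.27317043 -173.21059233  387.23617033] [ 0.29997469 -0.32313817 -3.96563389] 0.10239155482167811
[487.3602172   65.41653909] 29.69999999999999 [-24.01   1.64   4.65   0.13   0.03  17.99]
```

Request:
{"name": "arm_command", "arguments": {
  "steps": [
    [-2, 0.1, 0, 0, 0, 2],
    [-5, 0.3, 0, 0, 0, 5],
    [-8, 0.5, 0.5, 0, 0, 8],
    [-11, 0.8, 1, 0, 0, 11],
    [-14, 1, 2, 0, 0, 14],
    [-17, 1.2, 3, 0, 0, 16],
    [-20, 1.4, 4, 0, 0, 18],
    [-22, 1.6, 4.6, 0.1, 0, 18],
    [-23.3, 1.6, 4.6, 0.1, 0, 18],
    [-24, 1.6, 4.6, 0.1, 0, 18],
    [-24, 1.6, 4.6, 0.1, 0, 18],
    [-24, 1.6, 4.6, 0.1, 0, 18]
  ]
}}

```text
t: 13.7
eef_pos: [488.2, 65.0, 342.0]
tcp_rot: [-3.141, -0.0, -1.82]
ft_force: [0.5, -1.0, -3.4]
opening: 0.102
```

Request:
{"name": "arm_command", "arguments": {
  "steps": [
    [0, 0, 0, 0, 0, 0],
    [0, 0, 0, 0, 0, 0],
    [0, 0, 0, 0, 0, 0],
    [0, 0, 0, 0, 0, 0],
    [0, 0, 0, 0, 0, 0]
  ]
}}

```text
t: 14.12
eef_pos: [488.1, 64.8, 342.4]
tcp_rot: [-3.14, 0.0, -1.821]
ft_force: [-0.4, -1.1, -4.0]
opening: 0.104
```

```bash
python3 - <<'E'
from h import *
s=state();print(s["t"],s["eef_pos"],s["tcp_rot"],s["ft_force"],s["opening"],abs(s["qvel"]).max())
th=np.radians(75.7);u=np.array([np.cos(th),np.sin(th)]);v=np.array([-u[1],u[0]]);o=np.array([541.7,278.6])
print("err",go(487.4,65.4,169.7,th-np.pi,2*np.pi))
c=o-220*u
O=np.zeros((600,800,3),np.uint8)
for n,(x0,y0,w,h),ox in(("scene",(230,130,130,195),0),("top",(120,120,130,130),405)):
    im,cc=shot(n,n+"9");f=600/h if n=="scene" else 3
    im=cv2.resize(im[y0:y0+h,x0:x0+w],None,fx=f,fy=f,interpolation=cv2.INTER_CUBIC)
    P=[[*(c+a*v+b*u),z] for a in(-60,60) for b in(5,) for z in(92.5,187.5)]+[[*(o+50*u+a*v),170] for a in(28,-28)]+[[*(o-70*u),140]]
    for p in proj(P,cc): cv2.drawMarker(im,tuple(int(q) for q in (p-[x0,y0]+.5)*f),(0,255,0),cv2.MARKER_CROSS,9,1)
    im=im[:600,:395];O[:im.shape[0],ox:ox+im.shape[1]]=im
cv2.imwrite("pics/fin.png",O)
E
```

```text
14.1167 [488.07490406  64.7895782  342.35255622] [-3.14038488e+00  1.03679840e-04 -1.82112596e+00] [-0.36875431 -1.06921666 -3.98919857] 0.10390152746136996 0.004265015321916953
err [-0.04  0.08  0.14 -0.07  0.01 -0.04]
```

View pics/fin.png

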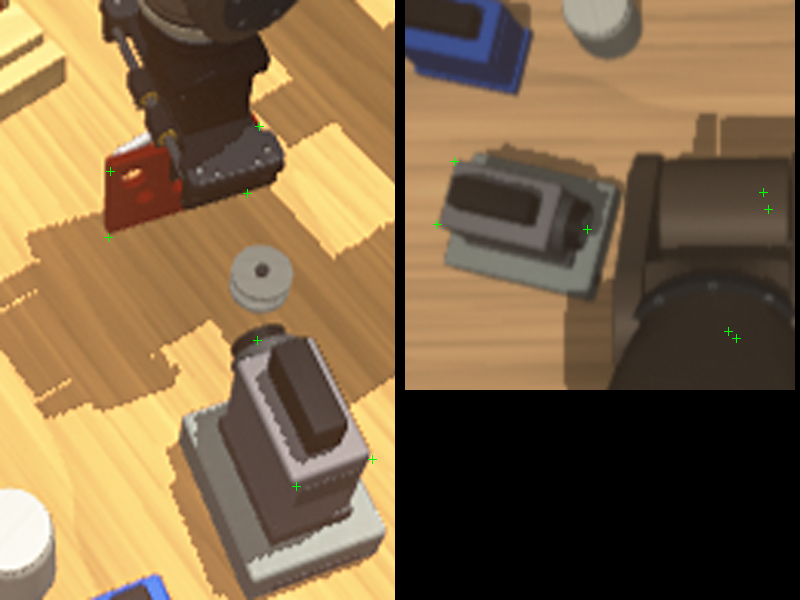

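```bash
python3 -c "
from cell import *
print(job_done());s=state();print(s['t'],s['eef_pos'],s['opening'])"
```

```text
the job is handed in; nothing more can be done
None
the job is handed in; nothing more can be done
```

I seated the grey viewer on the dock's pegs with its lens to the front and released it. I then lifted the five-hole rescue plate from the rack and held it 15 cm in front of the lens. The job was handed in at about 14 s with the plate still gripped; it reports no verdict.

**Docking:** the viewer slid over the pegs with almost no side force. At the end of the descent its underside was worked out at 50.1 mm against 50 mm for fully seated, and its weight had come off the gripper. A close picture after release agreed with the dock pose.

**Plate:** in the last check the gripper was within about 1.5 mm and 0.1° of its target. The fingers read about 10 mm apart, which is the plate's thickness, and the arm was still. The final picture showed the plate upright with its large holes at the top, clear of everything.

**Disagreements:**
- **Viewer pose before docking:** the scene camera put the viewer about 4 mm further forward than my first wrist-camera measurement. I moved the docking target about 3 mm for this, and the viewer then went onto the pegs cleanly.
- **Plate in the last picture:** the plate sat about 2–5 pixels (roughly 4–10 mm) from where I predicted. That is within the allowed 18–20 mm, so I left it.
- **Bystanders:** I did not re-measure them. No contact showed in the forces or pictures.

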